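Seat the proud sample tube, then start the analyser

TASK

In the orange rack the lilac-capped tube is standing proud: with the fingertips, gently press it straight down until it is fully home, then gently press the green key on the white key box about halfway down or a little more and let it come back up, and withdraw. Do not pull any tube up. Leave the other tubes as they are (the yellow-capped one stands high on purpose), do not press the red or white key, and leave the bottle and beaker standing where they are.

Things in the scene. Friction and masses are not known exactly. Their poses are not given: they have to be found in the camera images.
- rack: Orange tube rack fixed to the table, 84 mm in its x, 134 mm in its y, top plate 65 mm above the table; origin at the centre of its underside. Five of its holes hold a tube: the four corner holes (48 mm apart in x, 96 mm in y) and the middle one of a long side. Which tube stands where varies.
- tube_lilac (a joint): Clear sample tube, 13 mm thick, with a round lilac cap 18 mm wide and high; it only slides up and down in its rack hole, against about 4 N of friction. Joint value in m: 0 = fully home (cap top 105 mm above the table), positive = that much higher. At the start it stands 16 to 28 mm proud. Its mount is sprung: pressed, it also sinks 1 mm per 3 N (up to 8 mm) and comes back.
- tube_lilac_top (a point): The centre of the top of the lilac cap; its z axis points up.
- tube_yellow (a joint): Clear sample tube, 13 mm thick, with a round yellow cap 18 mm wide and high; it only slides up and down in its rack hole, against about 4 N of friction. Joint value in m: 0 = fully home (cap top 105 mm above the table), positive = that much higher. At the start it stands 14 to 24 mm proud, on purpose: it must stay so.
- tube_yellow_top (a point): The centre of the top of the yellow cap; its z axis points up.
- tube_red (a joint): Clear sample tube, 13 mm thick, with a round red cap 18 mm wide and high; it only slides up and down in its rack hole, against about 4 N of friction. Joint value in m: 0 = fully home (cap top 105 mm above the table), positive = that much higher. Starts fully home.
- tube_red_top (a point): The centre of the top of the red cap; its z axis points up.
- tube_grey (a joint): Clear sample tube, 13 mm thick, with a round grey cap 18 mm wide and high; it only slides up and down in its rack hole, against about 4 N of friction. Joint value in m: 0 = fully home (cap top 105 mm above the table), positive = that much higher. Starts fully home.
- tube_grey_top (a point): The centre of the top of the grey cap; its z axis points up.
- tube_green (a joint): Clear sample tube, 13 mm thick, with a round green cap 18 mm wide and high; it only slides up and down in its rack hole, against about 4 N of friction. Joint value in m: 0 = fully home (cap top 105 mm above the table), positive = that much higher. Starts fully home.
- tube_green_top (a point): The centre of the top of the green cap; its z axis points up.
- sleeve_lilac: The thin black ring in the rack's top plate round the hole of the lilac-capped tube, which it carries; origin on the table surface on the tube's axis, z up.
- keybox: White key box of the analyser, fixed to the table, 85 mm in its x, 175 mm in its y, 35 mm high; origin at the centre of its underside. Three round keys stand in a row along its y, 54 mm apart; which colour stands where varies.
- key_green (a joint): The green push key, 28 mm diameter, in a black collar 44 mm wide and 12 mm high. Joint value in m: 0 = released, 0.010 = fully down at a hard stop (about 8 N; 2.4 N starts it moving); it switches at 0.003 (about 4 N) and springs back.
- key_green_top (a point): The centre of the top of the green key, 61 mm above the table when released; z up.
- key_red (a joint): The red push key, 28 mm diameter, in a black collar 44 mm wide and 12 mm high. Joint value in m: 0 = released, 0.010 = fully down at a hard stop (about 8 N; 2.4 N starts it moving); it switches at 0.003 (about 4 N) and springs back.
- key_red_top (a point): The centre of the top of the red key, 61 mm above the table when released; z up.
- key_white (a joint): The white push key, 28 mm diameter, in a black collar 44 mm wide and 12 mm high. Joint value in m: 0 = released, 0.010 = fully down at a hard stop (about 8 N; 2.4 N starts it moving); it switches at 0.003 (about 4 N) and springs back.
- key_white_top (a point): The centre of the top of the white key, 61 mm above the table when released; z up.
- key_green_base: The black collar of the green key, which it carries; origin at the centre of its underside, on the top of the key box (35 mm above the table), z up.
- reagent: Loose amber reagent bottle, 60 mm diameter, 125 mm high, about 0.25 kg; origin at the centre of its underside.
- beaker: Loose white plastic beaker, 54 mm diameter at the rim, 60 mm high; origin at the centre of its underside.

How it is judged:
By the outcome, as a careful person would: the job done as asked, in the order asked, and still so for the second after the job is handed in, with the robot touching nothing.
It also fails if it takes over 40 s, if anything falls off the work surface, if the arm or the gripper's body presses on something with over 40 N, if the wrist force passes 120 N, or if a joint passes its speed limit or range.

ROBOT

A 6-joint arm with a two-finger parallel gripper is mounted at the origin on the work surface. World frame = base frame: x ahead of the robot, y to its left, z up, the work surface at z = 0. Lengths are in mm, angles in rad, forces in N, time in s.
With the tool pointing down it reaches from about 400 to 925 mm from the base axis. Payload 3.4 kg.
Tool frame: the origin (TCP) lies on the centre line of the jaws, within the pads' length; the fingertips stand 14 mm ahead of it and the grasp point (between the pads) lies 5 mm behind it; z points along the fingers, y is the line along which they close (so a half turn about z gives the same grasp; the last joint's range is limited). The gripper opens to 85 mm and grips with 20 to 120 N. Pads are 22 mm wide; open, the fingers measure 114 mm over their backs; the gripper's body (76 mm by 85 mm) begins 54 mm behind the grasp point. The pads swing forward as they close: fully open they stand 13 mm farther back than shut.
Start: joints at [1.206, 0.307, 1.506, -0, 1.328, -0.073], TCP at [165.437, 550.692, 245.305] pointing down, gripper open.
Joint ranges: [-3.12, 3.12], [-1.05, 2.28], [0.14, 2.33], [-1.42, 4.57], [0.1, 2.73], [-2.68, 2.68]. Speed limits (rad/s): [2.57, 2.57, 3.14, 3.14, 3.14, 3.14].

INTERFACE

Orientations are given as a unit quaternion [x, y, z, w].
In Python, from cell import r, vision gives the robot as it stands.
- The arm moves only by the tool send_rows, never from a script. Its argument "targets" is a list of rows, each a list of 5 numbers: the shift along the tool's x, y, z in mm, then the turn about the tool's z in rad, then the opening, from 0 (shut) to 1 (fully open). In form: [[tx, ty, tz, turn, hand], ...]. A call has exactly 10 rows; each row shifts and turns the commanded pose from where the row before left it, along the tool's axes as they then stand; what a row does not reach is not made up. A row lasts 1/10 s, in which the tool goes at most 50 mm and 8.59 degrees, less where a joint would pass 70% of its speed; a pose out of reach is approached as far as the arm can. A call with a gripper value outside its range is refused whole. The fingers move at their own pace and stop on an object; "squeeze" is the grip in N (left out, the last holds). Time passes only in rows, so rows that do not move let the fingers close, or fill a call up. It gives the time, the measured TCP pose, the force, the opening and the grip force at its end, in the units of the state.
- r.get_state(): the state, without advancing time (a new reading comes with each control period).
- vision.capture(name): name is "scene" or "top" or "wrist"; returns a dict with "color" (420x560x3 uint8, red, green, blue), "vertical_fov" (degrees; the focal length in pixels is half the picture's height over the tangent of half this angle, whatever the lens; pixels are square), "cx", "cy" (the principal point, pixels), "dist_coeffs" ([k1, k2, p1, p2, k3] as OpenCV has them; the pictures are not rectified), "world_to_cam" (4x4, takes a point from world to camera coordinates). Camera axes: x right, y up, looking along -z (the intrinsics and any distortion apply to the point x, -y, -z); pixel columns grow to the right and rows downward; lengths in mm; the calibration is good to about 2 mm. A picture is of the moment at which its call begins. There is no depth.
- r.close_job(): hands the job in; it is judged then, once.
The state is a dict: "time_s": time; "joints": joint angles; "qvel": joint speeds; "joint_torque": joint torques, N m; "tcp_pos": TCP position; "ee_rot": TCP orientation; "force": force on the tool from outside, world axes, zero at the start; "torque": the same for the moment, N m; "gripper_width": finger opening in mm; "finger_force": force on a finger pad.
Only numpy, scipy, OpenCV 4.12 (cv2) and the standard library are available. Lean on these libraries where they do the work, as an engineer would, in place of code of your own. Each camera call takes 0.05 s, during which the arm holds its last target. There are 200 camera calls.

## Working session

There is one attempt and no reset: what is moved stays moved. The work goes in short steps, Python scripts to look and compute and a tool call to move; the robot and the scene stay as the last step left them, time stands still between calls to the robot, and variables do not carry over. Pictures are saved under pics/ and viewed, at most 10 in all, crops included, and the job is handed in when it is done.

Besides the shell and the picture viewer there is one more tool, called after "Call:" by a JSON object that holds its "name" and its "arguments". send_rows: Moves the arm, as the interface text tells. Its arguments: {"type":"object","properties":{"targets":{"type":"array"},"squeeze":{"type":"number"}},"required":["targets"]}

```bash
mkdir -p pics; ls; python3 - <<'E'
from cell import r, vision
import cv2, numpy as np, pickle
d={}
for n in ("scene","top"):
    d[n]=vision.capture(n); c=d[n]; print(n,c["vertical_fov"],c["cx"],c["cy"],c["dist_coeffs"]); print(np.round(c["world_to_cam"],3).tolist())
    cv2.imwrite(f"pics/{n}0.png",c["color"][:,:,::-1])
pickle.dump(d,open("d0.pkl","wb"))
s=r.get_state(); print(s)
E
```

```text
pics
scene 47.83754667492108 277.95806278485327 210.0046312286261 [0.01027299 0.         0.         0.         0.        ]
[[0.484, 0.875, -0.023, -302.623], [-0.504, 0.3, 0.81, 212.543], [0.715, -0.38, 0.586, -1385.753], [0.0, 0.0, 0.0, 1.0]]
top 42.54897326449674 282.36126253673444 201.0447942750211 [-0.22060211  0.          0.          0.          0.        ]
[[0.022, -1.0, 0.01, -25.893], [0.995, 0.022, 0.095, -599.718], [-0.096, 0.007, 0.995, -989.51], [0.0, 0.0, 0.0, 1.0]]
{'time_s': 0.1, 'joints': array([ 1.20548609e+00,  3.07495489e-01,  1.50752931e+00,  4.37415165e-05,
        1.32839383e+00, -7.34969956e-02]), 'qvel': array([-2.18845970e-06, -1.81508783e-03, -4.42802531e-03,  1.68655122e-03,
        3.30151801e-04,  1.90960208e-04]), 'joint_torque': array([-6.57009259e-04, -4.58529103e+01, -2.52605385e+01, -2.53667058e-04,
        5.53815000e-03,  2.52071021e-05]), 'tcp_pos': array([165.21746696, 550.13697327, 244.47974159]), 'ee_rot': array([ 1.45394630e-01,  9.89373321e-01, -8.86484166e-04, -2.19427928e-04]), 'force': array([-0.208364  ,  0.19881436,  0.08654297]), 'torque': array([-0.03618422,  0.00187879,  0.01616246]), 'finger_force': 0.0, 'gripper_width': 85.44520145275006}
```

View pics/scene0.png

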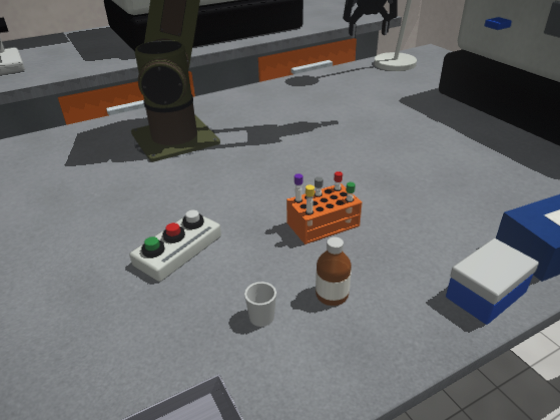

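View pics/top0.png

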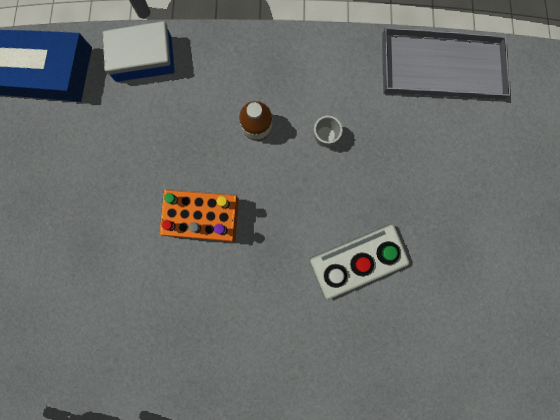

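The lilac tube is at the rack corner (scene 298,180; top 220,230), with yellow at (310,190)/(222,202). The green key is at the box end (scene 152,243; top 389,253).

```bash
cat > h.py <<'E'
import numpy as np, cv2
def K(c):
    f=c["color"].shape[0]/2/np.tan(np.radians(c["vertical_fov"])/2)
    return np.array([[f,0,c["cx"]],[0,f,c["cy"]],[0,0,1]])
def ray(c,p):
    u=cv2.undistortPoints(np.array([[p]],float),K(c),np.array(c["dist_coeffs"],float))[0,0]
    W=np.array(c["world_to_cam"]); d=W[:3,:3].T@np.array([u[0],-u[1],-1])
    return -W[:3,:3].T@W[:3,3], d/np.linalg.norm(d)
def plane(c,p,z):
    o,d=ray(c,p); return o+d*(z-o[2])/d[2]
def tri(rays):
    A=0;b=0
    for o,d in rays:
        P=np.eye(3)-np.outer(d,d); A=A+P; b=b+P@o
    x=np.linalg.solve(A,b)
    return x,max(np.linalg.norm((np.eye(3)-np.outer(d,d))@(x-o)) for o,d in rays)
HUE={"lilac":(125,160),"yellow":(22,33),"green":(45,85)}
def blobs(c,col,box=None,smin=90,vmin=50):
    h=cv2.cvtColor(c["color"],cv2.COLOR_RGB2HSV); lo,hi=HUE[col]
    m=cv2.inRange(h,(lo,smin,vmin),(hi,255,255))
    if box is not None:
        k=np.zeros_like(m); x0,y0,x1,y1=box; k[y0:y1,x0:x1]=1; m=m*k
    n,l,s,ce=cv2.connectedComponentsWithStats(m)
    return [(int(s[i,4]),ce[i].round(1).tolist(),s[i,:4].tolist()) for i in sorted(range(1,n),key=lambda i:-s[i,4])[:3]],l
E
python3 - <<'E'
import pickle; from h import *
d=pickle.load(open("d0.pkl","rb")); S,T=d["scene"],d["top"]
for col,bs,bt in (("lilac",(285,165,315,200),(205,215,240,245)),("yellow",(300,180,320,205),(210,190,235,212)),("green",(135,230,170,255),(370,235,410,270))):
    a,_=blobs(S,col,bs); b,_=blobs(T,col,bt); print(col,a,b)
    if a and b: print(tri([ray(S,a[0][1]),ray(T,b[0][1])]), plane(T,b[0][1],61 if col=="green" else 120))
E
```

```text
lilac [(84, [298.3, 178.8], [294, 174, 9, 11])] [(84, [219.0, 228.6], [214, 224, 11, 10])]
(array([541.7957923 ,  96.21502519, 117.47043256]), np.float64(0.4061321236489073)) [541.5056629   95.57396952 120.        ]
yellow [(91, [309.7, 190.2], [306, 185, 9, 12])] [(91, [221.5, 201.1], [216, 196, 12, 11])]
(array([589.44187273,  93.52972159, 117.54025479]), np.float64(0.5914461444289846)) [588.93449333  92.74050138 120.        ]
green [(173, [151.7, 243.5], [145, 237, 15, 14])] [(182, [389.3, 252.5], [382, 246, 16, 14])]
(array([ 506.88758455, -211.87552092,   51.87448615]), np.float64(0.7051892453387645)) [ 506.6419209  -210.65136116   61.        ]
```

Call:
{"name": "send_rows", "arguments": {"targets": [[-33,-22,0,0,0],[-33,-22,0,0,0],[-33,-22,0,0,0],[-33,-22,0,0,0],[-33,-22,0,0,0],[-33,-22,0,0,0],[-33,-22,0,0,0],[-33,-22,0,0,0],[-33,-22,0,0,0],[-33,-22,0,0,0]], "squeeze": 20}}

```text
time_s: 1.1
tcp_pos: [418.7, 243.6, 245.0]
ee_rot: [0.145, 0.989, -0.0, -0.0]
force: [0.1, -0.4, -0.5]
gripper_width: 0.1
finger_force: 0.0
```

Call:
{"name": "send_rows", "arguments": {"targets": [[-33,-22,0,0,0],[-33,-22,0,0,0],[-33,-22,0,0,0],[-33,-22,0,0,0],[-30,-18,0,0,0],[0,0,0,0,0],[0,0,0,0,0],[0,0,0,0,0],[0,0,0,0,0],[0,0,0,0,0]]}}

```text
time_s: 2.1
tcp_pos: [542.0, 97.9, 245.4]
ee_rot: [0.145, 0.989, 0.0, -0.0]
force: [-0.2, -0.2, -0.3]
gripper_width: -0.2
finger_force: 0.0
```

```bash
python3 - <<'E'
from cell import r, vision
import cv2, numpy as np, pickle
c=vision.capture("wrist"); pickle.dump(c,open("w1.pkl","wb")); cv2.imwrite("pics/w1.png",c["color"][:,:,::-1])
W=c["world_to_cam"]; print(-W[:3,:3].T@W[:3,3], W[2,:3], c["vertical_fov"])
from h import *
for col in HUE: print(col,blobs(c,col)[0])
s=r.get_state(); print(s["time_s"],s["tcp_pos"],s["ee_rot"],s["force"],s["gripper_width"])
E
```

```text
[464.75925779 121.29177095 374.96781021] [-0.30159931  0.08927032  0.94924637] 65.19980949465695
lilac [(441, [278.4, 201.1], [268, 189, 22, 25])]
yellow [(318, [292.0, 249.9], [281, 239, 21, 26]), (2, [394.5, 208.5], [394, 208, 2, 2]), (2, [400.5, 212.5], [400, 212, 2, 2])]
green [(455, [8.3, 229.1], [0, 216, 21, 27]), (355, [393.4, 218.9], [383, 208, 22, 22])]
2.15 [542.23090724  97.78324457 245.44998515] [ 1.44645727e-01  9.89483508e-01  2.37595728e-05 -8.90563652e-06] [ 0.6718069  0.2177714 -0.752863 ] 0.2488128998365841
```

View pics/w1.png

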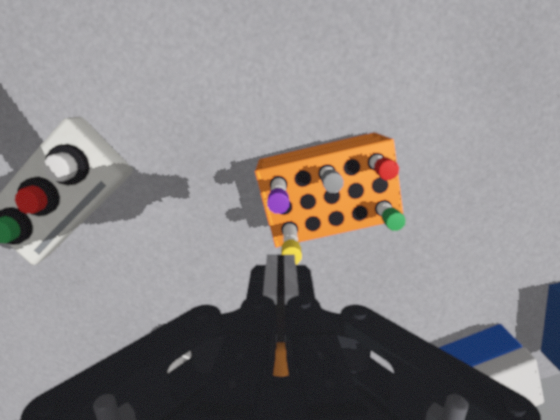

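The wrist view shows the lilac cap clear at (278,201), yellow partly behind the shut fingers at (292,250), and the green key at the left edge (8,229).

```bash
python3 - <<'E'
import pickle; from h import *
d=pickle.load(open("d0.pkl","rb")); S,T=d["scene"],d["top"]; w=pickle.load(open("w1.pkl","rb"))
L=[ray(S,(298.3,178.8)),ray(T,(219,228.6)),ray(w,(278.4,201.1))]
print(tri(L),tri(L[1:]),tri(L[::2]))
Y=[ray(S,(309.7,190.2)),ray(T,(221.5,201.1)),ray(w,(292,249.9))]; print("Y",tri(Y))
# lilac cap: predicted silhouette of cap cylinder vs observed bbox, via projecting rim points
for z in (118,123,126,128): print(z,[plane(c,p,z)[:2].round(1) for c,p in ((T,(219,228.6)),(w,(278.4,201.1)))])
E
```

```text
(array([542.06857473,  96.33186152, 117.65308596]), np.float64(0.6798498989073691)) (array([541.95736164,  96.25984767, 118.05879292]), np.float64(0.5978631322640104)) (array([542.35547723,  96.54399702, 117.74518795]), np.float64(0.1684911273898603))
Y (array([588.99559107,  94.248577  , 116.73682121]), np.float64(1.1831579824296063))
118 [array([541.6,  95.8]), array([542.4,  96.7])]
123 [array([541.4,  95.2]), array([540.9,  97.2])]
126 [array([541.3,  94.9]), array([539.9,  97.5])]
128 [array([541.2,  94.7]), array([539.3,  97.7])]
```

Call:
{"name": "send_rows", "arguments": {"targets": [[-0.4,-1.4,12,0,0],[0,0,15,0,0],[0,0,15,0,0],[0,0,15,0,0],[0,0,12,0,0],[0,0,10,0,0],[0,0,8,0,0],[0,0,6,0,0],[0,0,3,0,0],[0,0,0,0,0]]}}

```text
time_s: 3.15
tcp_pos: [542.8, 95.5, 149.1]
ee_rot: [0.145, 0.989, -0.0, -0.0]
force: [-0.2, -0.6, -0.2]
gripper_width: -0.1
finger_force: 0.0
```

```bash
python3 - <<'E'
from cell import r, vision
import cv2, numpy as np
s=r.get_state(); print(s["time_s"],s["tcp_pos"],s["force"])
S=vision.capture("scene")["color"][140:240,240:370,::-1]; w=vision.capture("wrist")["color"][120:330,180:400,::-1]
a=cv2.resize(S,(520,400),interpolation=cv2.INTER_CUBIC); b=cv2.resize(w,(280,267)); b=cv2.copyMakeBorder(b,0,133,0,0,0)
cv2.imwrite("pics/c2.png",np.hstack([a,b]))
E
```

```text
3.15 [542.80890988  95.4661747  149.10140852] [-0.18965825 -0.62525747 -0.24297991]
```

View pics/c2.png

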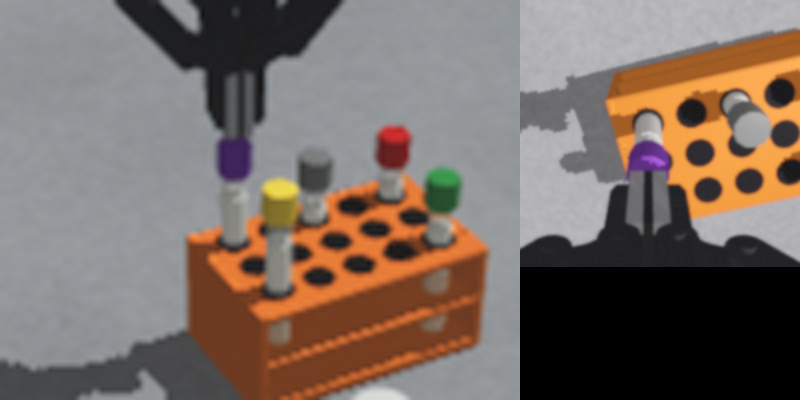

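The shut fingertips stand just above the lilac cap and are centred on it in both crops (scene 237,135; wrist 648,165). I'll descend slowly.

Call:
{"name": "send_rows", "arguments": {"targets": [[-0.3,0.8,3,0,0],[0,0,2,0,0],[0,0,2,0,0],[0,0,2,0,0],[0,0,2,0,0],[0,0,2,0,0],[0,0,2,0,0],[0,0,2,0,0],[0,0,0,0,0],[0,0,0,0,0]]}}

```text
time_s: 4.25
tcp_pos: [543.4, 96.2, 132.2]
ee_rot: [0.145, 0.989, -0.0, 0.0]
force: [-0.3, -0.8, 2.4]
gripper_width: 0.2
finger_force: 1.6
```

Call:
{"name": "send_rows", "arguments": {"targets": [[0,0,2,0,0],[0,0,2,0,0],[0,0,2,0,0],[0,0,2,0,0],[0,0,2,0,0],[0,0,1,0,0],[0,0,0,0,0],[0,0,0,0,0],[0,0,0,0,0],[0,0,0,0,0]]}}

```text
time_s: 5.25
tcp_pos: [543.3, 96.2, 121.3]
ee_rot: [0.145, 0.989, -0.0, -0.0]
force: [0.7, -0.0, 2.4]
gripper_width: 0.2
finger_force: 1.4
```

Call:
{"name": "send_rows", "arguments": {"targets": [[0,0,1,0,0],[0,0,1,0,0],[0,0,1,0,0],[0,0,1,0,0],[0,0,0,0,0],[0,0,0,0,0],[0,0,0,0,0],[0,0,0,0,0],[0,0,0,0,0],[0,0,0,0,0]]}}

```text
time_s: 6.25
tcp_pos: [543.4, 96.2, 117.4]
ee_rot: [0.145, 0.989, 0.0, 0.0]
force: [-0.7, -0.8, 4.4]
gripper_width: 0.0
finger_force: 2.4
```

Call:
{"name": "send_rows", "arguments": {"targets": [[0,0,0.5,0,0],[0,0,0.5,0,0],[0,0,0.5,0,0],[0,0,0.5,0,0],[0,0,0,0,0],[0,0,0,0,0],[0,0,0,0,0],[0,0,0,0,0],[0,0,0,0,0],[0,0,0,0,0]]}}

```text
time_s: 7.25
tcp_pos: [543.7, 96.2, 116.0]
ee_rot: [0.145, 0.989, 0.0, 0.0]
force: [-1.6, 0.4, 8.4]
gripper_width: -0.2
finger_force: 4.3
```

Call:
{"name": "send_rows", "arguments": {"targets": [[0,0,-2,0,0],[0,0,-4,0,0],[0,0,-8,0,0],[0,0,-14,0,0],[0,0,-18,0,0],[0,0,-18,0,0],[0,0,-18,0,0],[0,0,-12,0,0],[0,0,-6,0,0],[0,0,0,0,0]]}}

```text
time_s: 8.25
tcp_pos: [543.7, 96.2, 216.0]
ee_rot: [0.145, 0.989, 0.0, 0.001]
force: [0.4, -0.3, -0.3]
gripper_width: 0.1
finger_force: 0.0
```

Call:
{"name": "send_rows", "arguments": {"targets": [[-3,-17,0,0,0],[-6,-36,0,0,0],[-8,-42,0,0,0],[-8,-42,0,0,0],[-8,-42,0,0,0],[-8,-42,0,0,0],[-6,-36,0,0,0],[-5,-30,0,0,0],[-2,-18,0,0,0],[0,0,0,0,0]]}}

```text
time_s: 9.25
tcp_pos: [506.4, -213.7, 214.0]
ee_rot: [0.147, 0.989, -0.0, -0.001]
force: [-0.6, -0.2, -0.8]
gripper_width: 0.1
finger_force: 0.0
```

```bash
python3 - <<'E'
from cell import r, vision
import pickle; from h import *
d={n:vision.capture(n) for n in ("scene","top","wrist")}; pickle.dump(d,open("d2.pkl","wb"))
for n in d:
  for col in HUE: print(n,col,blobs(d[n],col)[0])
cv2.imwrite("pics/w3.png",d["wrist"]["color"][:,:,::-1])
cv2.imwrite("pics/s3.png",cv2.resize(d["scene"]["color"][150:250,240:370,::-1],(520,400),interpolation=cv2.INTER_CUBIC))
s=r.get_state(); print(s["time_s"],s["tcp_pos"],s["ee_rot"],s["force"])
E
```

```text
scene lilac [(80, [298.3, 187.7], [294, 183, 9, 11])]
scene yellow [(91, [309.7, 190.2], [306, 185, 9, 12]), (3, [346.0, 189.0], [346, 188, 1, 3]), (1, [347.0, 192.0], [347, 192, 1, 1])]
scene green [(175, [151.6, 243.5], [145, 237, 15, 14]), (76, [350.2, 187.0], [347, 182, 8, 11])]
top lilac [(78, [220.4, 229.2], [216, 225, 10, 10])]
top yellow [(5604, [505.1, 266.1], [406, 192, 154, 228]), (1642, [441.0, 305.2], [391, 187, 96, 233]), (735, [541.2, 362.3], [519, 291, 41, 129])]
top green [(114, [388.3, 254.7], [382, 249, 15, 12]), (74, [169.1, 197.7], [165, 193, 9, 10]), (1, [175.0, 199.0], [175, 199, 1, 1])]
wrist lilac []
wrist yellow []
wrist green [(872, [279.3, 189.7], [263, 173, 33, 34])]
9.4 [ 506.85516912 -210.63831885  214.4819887 ] [ 1.45484567e-01  9.89359959e-01  6.15382730e-04 -8.56414548e-04] [ 0.34338425 -0.13971159  0.01068637]
```

View pics/w3.png

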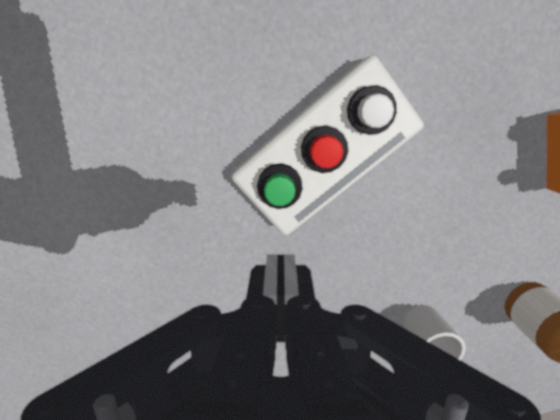

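View pics/s3.png

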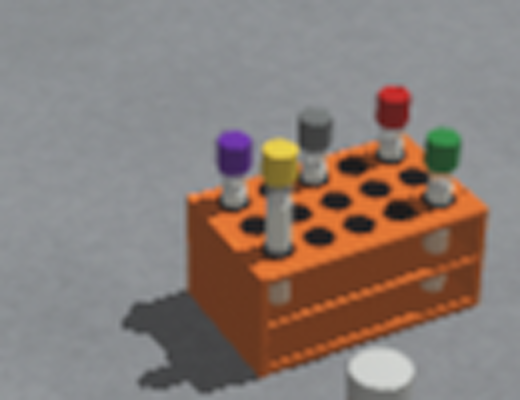

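The wrist view shows the green key at (279,190), clear of the fingers. In the rack crop the lilac tube now stands level with its neighbours and yellow is unchanged.

```bash
python3 - <<'E'
import pickle; from h import *
d=pickle.load(open("d2.pkl","rb")); S,T,w=d["scene"],d["top"],d["wrist"]
print("lilac",tri([ray(S,(298.3,187.7)),ray(T,(220.4,229.2))]))
print("greentube",tri([ray(S,(350.2,187)),ray(T,(169.1,197.7))]))
print("key",tri([ray(S,(151.6,243.5)),ray(T,(389.3,252.5)),ray(w,(279.3,189.7))]),tri([ray(S,(151.6,243.5)),ray(w,(279.3,189.7))]),plane(w,(279.3,189.7),59))
E
```

```text
lilac (array([541.75703014,  96.16955981,  95.77226736]), np.float64(0.5094794034090768))
greentube (array([595.12752954, 189.28444612,  96.12134539]), np.float64(0.011950549795981978))
key (array([ 506.88893628, -211.80162082,   51.92030043]), np.float64(0.7659156852375253)) (array([ 506.98583934, -211.44331734,   51.7370551 ]), np.float64(0.06081147769084481)) [ 505.0532527  -210.91278923   59.        ]
```

Call:
{"name": "send_rows", "arguments": {"targets": [[-0.3,-1,12,0,0],[0,0,20,0,0],[0,0,22,0,0],[0,0,22,0,0],[0,0,20,0,0],[0,0,16,0,0],[0,0,10,0,0],[0,0,6,0,0],[0,0,4,0,0],[0,0,0,0,0]]}}

```text
time_s: 10.4
tcp_pos: [507.4, -212.3, 83.2]
ee_rot: [0.145, 0.989, 0.0, -0.0]
force: [0.4, -0.4, -0.6]
gripper_width: -0.1
finger_force: 0.0
```

Call:
{"name": "send_rows", "arguments": {"targets": [[0,0,2,0,0],[0,0,2,0,0],[0,0,1.5,0,0],[0,0,1,0,0],[0,0,1,0,0],[0,0,1,0,0],[0,0,1,0,0],[0,0,0,0,0],[0,0,0,0,0],[0,0,0,0,0]]}}

```text
time_s: 11.4
tcp_pos: [507.4, -212.5, 74.0]
ee_rot: [0.145, 0.989, -0.0, 0.0]
force: [-0.4, -0.2, 2.5]
gripper_width: 0.2
finger_force: 1.4
```

Call:
{"name": "send_rows", "arguments": {"targets": [[0,0,1,0,0],[0,0,1,0,0],[0,0,1,0,0],[0,0,1,0,0],[0,0,0.5,0,0],[0,0,0,0,0],[0,0,0,0,0],[0,0,0,0,0],[0,0,0,0,0],[0,0,0,0,0]]}}

```text
time_s: 12.4
tcp_pos: [507.4, -212.6, 69.4]
ee_rot: [0.145, 0.989, -0.0, 0.0]
force: [-1.0, 0.6, 5.2]
gripper_width: 0.1
finger_force: 2.7
```

The force of 5.2 N and the position both put the key a little over half down. Releasing and withdrawing.

Call:
{"name": "send_rows", "arguments": {"targets": [[0,0,-2,0,0],[0,0,-2,0,0],[0,0,-3,0,0],[0,0,-6,0,0],[0,0,-12,0,0],[0,0,-20,0,0],[0,0,-30,0,0],[0,0,-35,0,0],[0,0,-30,0,0],[0,0,-20,0,0]]}}

```text
time_s: 13.4
tcp_pos: [508.1, -212.8, 232.7]
ee_rot: [0.145, 0.989, -0.001, 0.002]
force: [1.0, 0.0, -0.3]
gripper_width: -0.0
finger_force: 0.0
```

Call:
{"name": "send_rows", "arguments": {"targets": [[0,0,-8,0,0],[0,0,0,0,0],[0,0,0,0,0],[0,0,0,0,0],[0,0,0,0,0],[0,0,0,0,0],[0,0,0,0,0],[0,0,0,0,0],[0,0,0,0,0],[0,0,0,0,0]]}}

```text
time_s: 14.4
tcp_pos: [507.4, -212.5, 237.3]
ee_rot: [0.145, 0.989, -0.0, 0.0]
force: [-0.4, 0.2, 0.6]
gripper_width: 0.0
finger_force: 0.0
```

```bash
python3 - <<'E'
from cell import r, vision
from h import *
c=vision.capture("scene")
for col in HUE: print(col,blobs(c,col)[0])
print(r.get_state()["tcp_pos"]); cv2.imwrite("pics/s4.png",c["color"][:,:,::-1])
E
```

```text
lilac [(81, [298.3, 187.7], [294, 183, 9, 11])]
yellow [(91, [309.7, 190.2], [306, 185, 9, 12]), (3, [346.0, 189.0], [346, 188, 1, 3]), (1, [347.0, 192.0], [347, 192, 1, 1])]
green [(174, [151.7, 243.5], [145, 237, 15, 14]), (77, [350.3, 187.0], [347, 182, 8, 11])]
[ 507.34908891 -212.52170187  237.33783613]
```

View pics/s4.png

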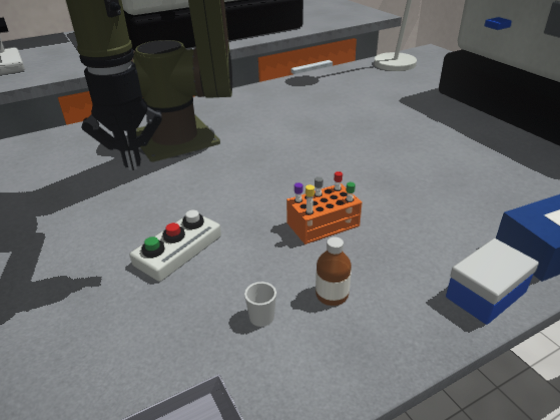

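The lilac cap is down at (298,188), the green key is back up at (152,243), and everything else is where it was, with the arm clear.

```bash
python3 -c "
from cell import r
print(r.close_job())"
```

```text
the job is handed in; nothing more can be done
None
```

The lilac tube is pressed fully home, the green key was pressed just over halfway and sprang back, the arm is withdrawn with nothing else disturbed, and the job is handed in.

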